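# Feel along the case's rail for the sunken release key and free the drawer

## Task

The drawer of the dark wooden card case is let out by a release key sunk in a notch somewhere along the steel rail on the case's front top edge. Without gripping anything, put a closed fingertip on the rail's left end block, feel along the rail to the notch, and press the key inside it fully down, so that the drawer comes out by itself. Do not touch the drawer, leave the tools and tape around it where they lie, and finish clear of everything.

Things in the scene. Friction and masses are not known exactly. Their poses are not given: they have to be found in the camera images.
- case: dark wooden single-drawer card case, 200 (x) x 268 (y) x 86 mm high, fixed; origin under its centre, x from front (drawer side, towards the robot) to back, y to its left, z up. A steel rail lies along its front top edge. Behind the rail its flat top, 86 mm up, carries a roll of black tape (19 mm high) and pliers (12 mm high)
- rail (a point): centre of the top of the dark steel rail: 36 mm wide (x, 18 mm either side of this point), 268 mm long (y), flat top 104 mm above the surface and 18 mm above the case's top; axes as the case's. The rail is rigid except for the release key in its notch
- blocks (a point): point 18 mm below rail. The rail is blocks set end to end: a plain 26 mm block at each end and between them four of 54 mm, centred at y = +81, +27, -27, -81 mm from here. One of the four, any of them, is notched: between two 4 mm cheeks lies a notch 46 mm long (y), open to front and back; its floor is the release key, same steel, 5 mm below the rail's top
- end_left: left end block of the rail (the +y end of the case, at the robot's left), plain dark steel, 36 (x) x 26 (y) x 18 mm high; origin at the centre of its underside, 18 mm below the rail's top; axes as the case's
- key (a joint): travel of the release key in m: 0 up (5 mm below the rail's top), 0.008 fully pressed straight down (13 mm below the rail's top). It gives at about 4 N (up to 8 N when pressed briskly) and stays where it is left
- tray (a joint): how far the drawer stands out of the case's front in m: 0 shut, 0.024 when the key is fully down. The key drives it: 3 mm out for each mm of key
- drawer_front (a point): centre of the outer face of the drawer front under the rail, dark wood with a brass label pull, 10 x 250 (y) x 72 mm high; moves along the case's -x as the drawer comes out; flush with the rail's front while shut
- tape_black: roll of black tape, 68 mm across, 19 mm high, lying flat on the case behind the rail; origin at the centre of its underside. To be left alone
- pliers_red: red-handled pliers, 57 x 171 x 12 mm, lying on the case behind the rail, along it; origin at the centre of its underside. To be left alone
- driver_red: red-handled screwdriver, 164 mm long, 25 mm thick, on the surface right of the case, in front of the grinder; origin at the centre of its underside. To be left alone
- spanner_13: steel spanner, 177 mm long, 9 mm thick, on the bench left of the case; origin at the centre of its underside. To be left alone
- flashlight: yellow and black torch, 170 mm long, 41 mm thick, on the bench left of the case, behind the vise; origin at the centre of its underside. To be left alone
- tape_measure: yellow tape measure, 38 x 86 x 59 mm, standing on the bench left of the case, further back; origin at the centre of its underside. To be left alone

How it is judged:
On the way, in this order (a step that is already met when the one before it is completed fails the run):
1. a fingertip touches the rail's left end block, the key still up (contact force between the fingers and end_left above 0.3 N and value of joint key below 0.002 m), for 0.1 s.
2. the key is pressed fully down and the drawer has come out (value of joint key above 0.0065 m and value of joint tray above 0.018 m), for 0.2 s.
At the end, for the whole second after the job is handed in: the key is down by more than 6.5 of its 8 mm, the drawer stands out by more than 18 mm and is at rest, and each of the six loose tools and tapes lies within 20 mm of where it was (all of step 2 and velocity of joint tray below 0.01 m/s and distance of each of tape_black, pliers_red, driver_red, spanner_13, flashlight, tape_measure from where it was at the start of the episode below 0.02 m); the robot touches nothing.
It fails at once if the robot touches the drawer front (contact force between any of the fingers, the arm and tray above 0.5 N).
It fails at once if a loose tool or tape is lifted or moved by more than 20 mm (distance of any of tape_black, pliers_red, driver_red, spanner_13, flashlight, tape_measure from where it was at the start of the episode above 0.02 m).
It also fails if it takes over 61 s, if anything falls off the work surface, if the arm or the gripper's body presses on something with over 40 N, if the wrist force passes 120 N, or if a joint passes its speed limit or range.

## Robot

A 6-joint arm with a two-finger parallel gripper is mounted at the origin on a cart in front of the work surface, level with it; the furniture and walls round the work are solid. World frame = base frame: x ahead of the robot, y to its left, z up, the work surface at z = 0. Lengths are in m, angles in rad, forces in N, time in s.
With the tool pointing down it reaches from about 0.375 to 0.975 m from the base axis. Payload 3.8 kg.
Tool frame: the origin (TCP) lies at the very end of the fingers, on their centre line; the grasp point (between the pads) lies 19 mm behind it; z points along the fingers, y is the line along which they close (so a half turn about z gives the same grasp; the last joint's range is limited). The gripper opens to 85 mm and grips with 20 to 120 N. Pads are 22 mm wide; open, the fingers measure 114 mm over their backs; the gripper's body (76 mm by 85 mm) begins 54 mm behind the grasp point. The pads swing forward as they close: fully open they stand 13 mm farther back than shut.
Start: joints at [-1.335, 0.264, 1.604, -0, 1.274, -0.037], TCP at [0.182, -0.65, 0.231] pointing down, gripper open.
Joint ranges: [-2.63, 2.63], [-0.94, 2.18], [0.31, 2.57], [-1.31, 4.45], [0, 2.66], [-2.55, 2.55]. Speed limits (rad/s): [2.57, 2.57, 3.14, 3.14, 3.14, 3.14].

## Interface

Orientations are given as a rotation vector (axis times angle).
In Python, from workcell import read_state, read_camera, calibration, finish_job gives the robot as it stands.
- The arm moves only by the tool step_arm, never from a script. Its argument "commands" is a list of rows, each an object of numbers: "fingers": the gripper's target within -1 to 1 (shut at 1, half-way at 0, fully open at -1); "dx", "dy", "dz": the shift along the tool's x, y, z in m; "roll": the turn about the tool's z in degrees. In form: [{"fingers": .., "dx": .., "dy": .., "dz": .., "roll": ..}, ...]. A call has 1 to 8 rows; each row is the pose to reach, as a shift and turn from the pose commanded when the call began, along the tool's axes at that moment; what a row does not reach only later rows make up. A row lasts 1/8 s, in which the tool goes at most 62.5 mm and 10.7 degrees, less where a joint would pass 70% of its speed; a pose out of reach is approached as far as the arm can. A call with a gripper value outside its range is refused whole. The fingers move at their own pace and stop on an object; "squeeze" is the grip in N (left out, the last holds). Time passes only in rows, so rows that repeat a pose let the fingers close. It gives the time, the measured TCP pose, the force, the opening and the grip force at its end, in the units of the state.
- read_state(): the state, without advancing time (a new reading comes with each control period).
- read_camera(name): name is "side" or "top"; returns (picture, depth): 384x512x3 uint8, blue, green, red; 384x512 float32, m along the optical axis (not along the pixel's ray), 0 where there is no reading.
- calibration(name): a dict with "intrinsics" (3x3 intrinsics, pixels), "k1" (the pictures are not rectified: a ray, as slopes to the right and down, at radius r is drawn at 1 + k1 r^2 times it, then the intrinsics apply), "world_to_cam" (4x4, takes a point from world to camera coordinates). Camera axes: x right, y up, looking along -z (the intrinsics and any distortion apply to the point x, -y, -z); pixel columns grow to the right and rows downward; lengths in m; the calibration is good to about 2 mm. A picture is of the moment at which its call begins. calibration takes no time and is no camera call.
- finish_job(): hands the job in; it is judged then, once.
The state is a dict: "time": time; "q": joint angles; "joint_vel": joint speeds; "joint_torque": joint torques, N m; "tool_pos": TCP position; "tcp_rot": TCP orientation; "wrist_force": force on the tool from outside, world axes, zero at the start; "torque": the same for the moment, N m; "width": opening from 0.0 (shut) to 1.0 (fully open); "grip_force": force on a finger pad.
Only numpy, scipy, OpenCV 4.12 (cv2) and the standard library are available. Lean on these libraries where they do the work, as an engineer would, in place of code of your own. Each camera call takes 0.05 s, during which the arm holds its last target. There are 200 camera calls.

## Working session

There is one attempt and no reset: what is moved stays moved. The work goes in short steps, Python scripts to look and compute and a tool call to move; the robot and the scene stay as the last step left them, time stands still between calls to the robot, and variables do not carry over. Pictures are saved under pics/ and viewed, at most 10 in all, crops included, and the job is handed in when it is done.

Besides the shell and the picture viewer there is one more tool, called after "Call:" by a JSON object that holds its "op" and its "data". step_arm: Moves the arm, as the interface text tells. Its arguments: {"type":"object","properties":{"commands":{"type":"array","items":{"type":"object","properties":{"fingers":{"type":"number"},"dx":{"type":"number"},"dy":{"type":"number"},"dz":{"type":"number"},"roll":{"type":"number"}}}},"squeeze":{"type":"number"}},"required":["commands"]}

```bash
mkdir -p pics; cat > h.py <<'E'
import numpy as np,cv2
from workcell import *
def world(name,u,v,depth):
    c=calibration(name);K=np.array(c["intrinsics"]);k1=c["k1"]
    d=np.array([(u-K[0,2])/K[0,0],(v-K[1,2])/K[1,1]]);s=d.copy()
    for _ in range(20): s=d/(1+k1*(s@s))
    M=np.linalg.inv(np.array(c["world_to_cam"]))
    r=np.array([s[0],-s[1],-1.0])
    return M,r,(M[:3,:3]@(r*depth)+M[:3,3])
def onplane(name,u,v,z):
    M,r,_=world(name,u,v,1);w=M[:3,:3]@r;return M[:3,3]+w*(z-M[2,3])/w[2]
E
python3 - <<'E'
from h import *
for n in("side","top"):
    p,d=read_camera(n);cv2.imwrite(f"pics/{n}0.png",p);np.save(n+"0.npy",d);print(n,calibration(n))
s=read_state();print(s)
E
```

```text
side {'intrinsics': array([[402.06947383,   0.        , 259.11050854],
       [  0.        , 402.06947383, 192.53302191],
       [  0.        ,   0.        ,   1.        ]]), 'k1': 0.03977257772752522, 'world_to_cam': array([[-0.87563321, -0.48231477,  0.02527719,  0.43474052],
       [ 0.25344549, -0.41431376,  0.87413356, -0.27653002],
       [-0.41113484,  0.77182677,  0.4850274 , -0.91951697],
       [ 0.        ,  0.        ,  0.        ,  1.        ]])}
top {'intrinsics': array([[459.57770181,   0.        , 265.37249465],
       [  0.        , 459.57770181, 198.99995763],
       [  0.        ,   0.        ,   1.        ]]), 'k1': -0.06974999717770264, 'world_to_cam': array([[-0.0133616 , -0.99990086,  0.00444357, -0.09970029],
       [ 0.99174222, -0.01268544,  0.1276184 , -0.55813177],
       [-0.12754938,  0.00611207,  0.99181339, -1.25791299],
       [ 0.        ,  0.        ,  0.        ,  1.        ]])}
{'time': 0.1, 'q': array([-1.33490757e+00,  2.64675883e-01,  1.60526371e+00,  2.34657246e-05,
        1.27367157e+00, -3.68920162e-02]), 'joint_vel': array([-9.75960067e-04, -1.07679402e-03, -1.54482061e-03, -3.75949047e-07,
        1.78857259e-03,  2.65801160e-04]), 'joint_torque': array([ 4.67602064e-07, -5.16708148e+01, -3.68589413e+01, -9.51104948e-05,
        6.25208908e-03,  7.31648214e-06]), 'tool_pos': array([ 0.1817081 , -0.64939483,  0.23007362]), 'tcp_rot': array([-3.11042682e+00, -4.26871680e-01,  2.79717149e-04]), 'wrist_force': array([-0.70278384,  0.44890259, -0.88640057]), 'torque': array([-0.04340883, -0.05575343, -0.01393617]), 'grip_force': 0.0, 'width': 1.0022828066359482}
```

View pics/top0.png

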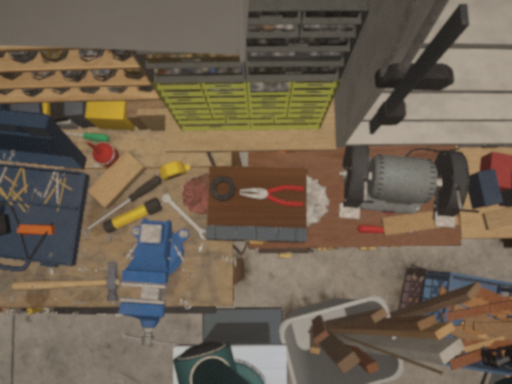

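View pics/side0.png

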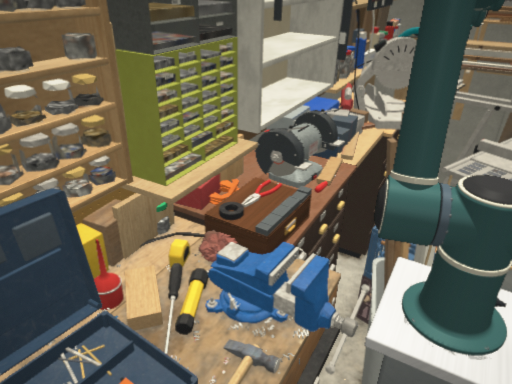

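The top view shows the case at (207–307, 166–241) with the grey rail along rows 226–241. The side view shows the rail at about (257–310, 190–235), with the vise to its front left. Next I'll locate the rail and zoom in on it.

```bash
python3 - <<'E'
from h import *
p=cv2.imread("pics/top0.png");d=np.load("top0.npy")
P=np.array([[world("top",u,v,d[v,u])[2] for u in range(100,330)] for v in range(160,330)])
hsv=cv2.cvtColor(p,cv2.COLOR_BGR2HSV)
Z=P[...,2]
for v in range(222,246,2): print(v,[round(Z[v-160,u-100]*1000) for u in range(200,314,6)],hsv[v,255])
for (u,v) in [(207,226),(306,226),(207,241),(306,241)]: print(onplane("top",u,v,.104))
# vise
sub=hsv[160:330,100:330];m=(sub[...,0]>100)&(sub[...,0]<125)&(sub[...,1]>120)
q=P[m];print("blue",q.min(0),q.max(0))
a=cv2.resize(p[215:250,195:320],None,fx=6,fy=6,interpolation=cv2.INTER_CUBIC)
s=cv2.imread("pics/side0.png")[175:250,235:335]
b=cv2.resize(s,(750,380),interpolation=cv2.INTER_CUBIC)
a=cv2.normalize(a,None,0,255,cv2.NORM_MINMAX)
cv2.imwrite("pics/c.png",np.vstack([a,b]))
E
```

```text
Traceback (most recent call last):
  File "h.py", line 4, in world
    c=calibration(name);K=np.array(c["intrinsics"]);k1=c["k1"]
ValueError: time passes only in moves, steps and waits
```

Calibration was called too many times, so I'll cache it.

```bash
sed -i 's/^from workcell import \*/from workcell import *\nimport functools\n_cal=functools.lru_cache(None)(calibration)/; s/c=calibration(name)/c=_cal(name)/' h.py; python3 - <<'E'
from h import *
p=cv2.imread("pics/top0.png");d=np.load("top0.npy")
P=np.array([[world("top",u,v,d[v,u])[2] for u in range(100,330)] for v in range(160,330)])
hsv=cv2.cvtColor(p,cv2.COLOR_BGR2HSV)
Z=P[...,2]
for v in range(222,246,2): print(v,[round(Z[v-160,u-100]*1000) for u in range(200,314,6)],hsv[v,255])
for (u,v) in [(207,226),(306,226),(207,241),(306,241)]: print(onplane("top",u,v,.104))
sub=hsv[160:330,100:330];m=(sub[...,0]>100)&(sub[...,0]<125)&(sub[...,1]>120)
q=P[m];print("blue",q.min(0),q.max(0))
a=cv2.resize(p[215:250,195:320],None,fx=6,fy=6,interpolation=cv2.INTER_CUBIC)
s=cv2.imread("pics/side0.png")[175:250,235:335]
b=cv2.resize(s,(750,380),interpolation=cv2.INTER_CUBIC)
a=cv2.normalize(a,None,0,255,cv2.NORM_MINMAX)
cv2.imwrite("pics/c.png",np.vstack([a,b]))
E
```

```text
222 [-2, 4, 81, 85, 88, 83, 90, 88, 85, 87, 86, 84, 88, 87, 85, 89, 90, 87, 36] [ 12 143  93]
224 [-2, -1, 82, 86, 86, 84, 90, 86, 87, 88, 86, 84, 85, 91, 87, 86, 85, 90, 28] [ 12 140  91]
226 [2, 106, 103, 104, 108, 106, 104, 106, 102, 106, 103, 103, 87, 85, 87, 84, 87, 85, 1] [12 79 87]
228 [3, 104, 105, 103, 105, 105, 102, 102, 105, 105, 109, 107, 101, 97, 102, 100, 103, 108, 0] [30 12 85]
230 [5, 103, 107, 105, 108, 109, 103, 103, 106, 104, 101, 107, 105, 96, 100, 104, 104, 103, 3] [30  3 85]
232 [5, 104, 104, 107, 100, 107, 103, 103, 104, 105, 102, 104, 104, 103, 101, 101, 105, 103, -2] [60  3 86]
234 [7, 105, 105, 104, 103, 105, 102, 107, 105, 108, 108, 100, 103, 100, 98, 98, 105, 105, 5] [90  3 86]
236 [8, 104, 104, 102, 105, 107, 104, 102, 103, 105, 99, 106, 103, 101, 99, 97, 105, 106, -1] [60  3 88]
238 [-2, 104, 106, 107, 100, 104, 103, 104, 104, 105, 104, 106, 105, 104, 99, 92, 102, 104, 2] [15 11 89]
240 [0, 1, 2, -1, -4, 8, 20, 35, 55, 58, 61, 75, 90, 95, 92, 102, 106, 104, -1] [ 19  94 117]
242 [4, -3, -2, -3, 0, 3, -879, -883, -1, 41, 39, -1, 6, -3, 2, 2, 5, -4, 2] [ 18 132 157]
244 [7, 3, 1, -2, 0, 0, -891, -876, -1, -1, -1, -3, 0, 5, 0, 2, 2, -1, -3] [ 15 140 131]
[0.47792351 0.04896766 0.104     ]
[ 0.47454227 -0.21323389  0.104     ]
[0.43829565 0.04890736 0.104     ]
[ 0.43491241 -0.21229339  0.104     ]
blue [ 0.21826369 -0.0990821   0.01007765] [0.4880998  0.25172695 1.31928585]
```

View pics/c.png

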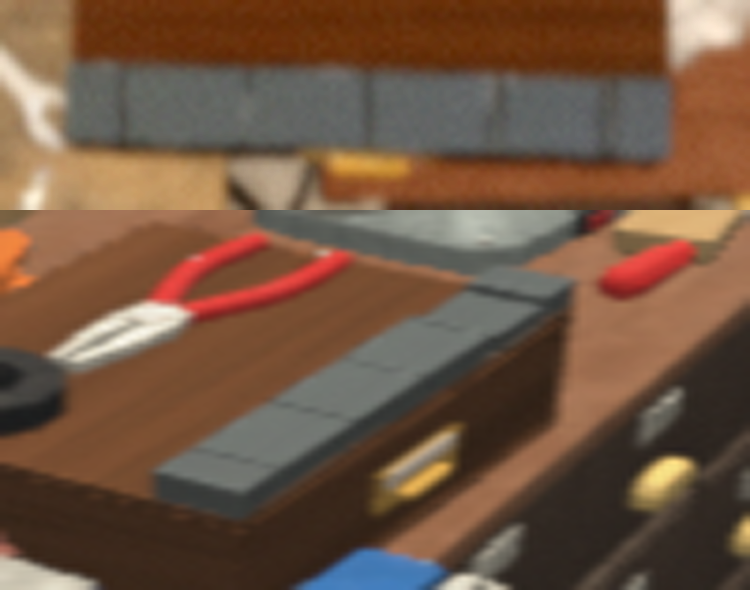

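The crops show the notch in the right-hand 54 mm block, next to the right end block. Its dark cheeks are at crop x of about 500 and 610, and depth there reads about 5 mm low. I'll fit the rail pose now.

```bash
python3 - <<'E'
from h import *
p=cv2.imread("pics/top0.png");d=np.load("top0.npy")
hsv=cv2.cvtColor(p,cv2.COLOR_BGR2HSV)
m=np.zeros(d.shape,np.uint8)
for v in range(218,248):
  for u in range(200,314):
    z=world("top",u,v,d[v,u])[2][2]
    if z>.094 and hsv[v,u,1]<70: m[v,u]=255
m=cv2.morphologyEx(m,cv2.MORPH_CLOSE,np.ones((3,3)))
c=max(cv2.findContours(m,0,1)[0],key=cv2.contourArea)[:,0]
W=np.array([onplane("top",float(u),float(v),.104)[:2] for u,v in c])
r=cv2.minAreaRect((W*1000).astype(np.float32));print(r)
mc=cv2.moments(m,True);cen=onplane("top",mc['m10']/mc['m00'],mc['m01']/mc['m00'],.104);print("centroid",cen)
bx=cv2.boxPoints(r);print(bx)
(e0,e1)=(bx[1]-bx[0],bx[2]-bx[1]);L=max(e0,e1,key=np.linalg.norm);L=L/np.linalg.norm(L);L*=np.sign(L[1]);print("yaw",np.degrees(np.arctan2(-L[0],L[1])))
X=np.array([-0,0]);ax=np.array([L[1],-L[0]])
for y in(121,-81,-54,-108): print(y,cen[:2]*1000+L*y)
a=cv2.Rodrigues(read_state()['tcp_rot'])[0];print(a)
M=np.linalg.inv(_cal("top")["world_to_cam"]);print(M[:3,3])
Ms=np.linalg.inv(_cal("side")["world_to_cam"]);print(Ms[:3,3])
E
```

```text
((458.4865417480469, -80.34153747558594), (265.46759033203125, 35.37278747558594), 87.75147247314453)
centroid [ 0.45845971 -0.07963799  0.104     ]
[[ 435.60608  -212.27922 ]
 [ 470.9516   -213.66704 ]
 [ 481.367      51.596146]
 [ 446.02148    52.983963]]
yaw -2.2485301
121 [463.20704391  41.26883754]
-81 [ 455.28173783 -160.57562199]
-54 [ 456.3410609  -133.59641209]
-108 [ 454.22241476 -187.55483189]
[[ 9.63027332e-01  2.69403334e-01 -4.49923518e-04]
 [ 2.69403692e-01 -9.63025326e-01  1.96785238e-03]
 [ 9.68582478e-05 -2.01630668e-03 -9.99997963e-01]]Traceback (most recent call last):
  File "<stdin>", line 19, in <module>
NameError: name '_cal' is not defined
```

Call:
{"op": "step_arm", "data": {"commands": [{"fingers":1,"dx":0.035,"dy":-0.045,"dz":0,"roll":2},{"fingers":1,"dx":0.07,"dy":-0.09,"dz":0,"roll":5},{"fingers":1,"dx":0.105,"dy":-0.135,"dz":0,"roll":8},{"fingers":1,"dx":0.14,"dy":-0.18,"dz":0,"roll":11},{"fingers":1,"dx":0.175,"dy":-0.225,"dz":0,"roll":14},{"fingers":1,"dx":0.21,"dy":-0.27,"dz":0,"roll":16},{"fingers":1,"dx":0.245,"dy":-0.315,"dz":0,"roll":18},{"fingers":1,"dx":0.28,"dy":-0.36,"dz":0,"roll":18}], "squeeze": 20}}

```text
time: 1.1
tool_pos: [0.3546, -0.2261, 0.231]
tcp_rot: [-3.141, 0.066, -0.0]
wrist_force: [1.6, -0.7, -0.2]
width: -0.004
grip_force: 0.0
```

```bash
cat > go.py <<'E'
from h import *
import sys
s=read_state();R=cv2.Rodrigues(s['tcp_rot'])[0]
t=np.array([float(a) for a in sys.argv[1:4]])
print("t",s['time'],"pos",s['tool_pos'].round(4),"x axis yaw",np.degrees(np.arctan2(R[1,0],R[0,0])).round(2),"shift",(R.T@(t-s['tool_pos'])).round(4),"F",s['wrist_force'].round(2),"w",round(s['width'],3))
E
python3 go.py .463 .041 .23; python3 - <<'E'
from h import *
d=np.load("top0.npy");p=cv2.imread("pics/top0.png");hsv=cv2.cvtColor(p,cv2.COLOR_BGR2HSV)
q=np.array([world("top",u,v,d[v,u])[2] for v in range(210,330,2) for u in range(120,200,2) if 100<hsv[v,u,0]<125 and hsv[v,u,1]>120])
print(np.percentile(q,[1,50,99],axis=0)); h=q[q[:,1]<.18]; print(np.percentile(h,[1,50,99],axis=0))
E
```

```text
t 1.1 pos [ 0.3546 -0.2261  0.231 ] x axis yaw -2.42 shift [ 0.097  -0.2714  0.0011] F [ 1.64 -0.71 -0.21] w -0.004
[[0.23759789 0.13622904 0.01542496]
 [0.36999701 0.18673093 0.1317166 ]
 [0.475567   0.24650451 0.16521013]]
[[ 0.25633189 -0.0943872   0.01422377]
 [ 0.37831835  0.16175184  0.1217151 ]
 [ 0.48495109  0.17954452  1.2962083 ]]
```

Call:
{"op": "step_arm", "data": {"commands": [{"fingers":1,"dx":0.02,"dy":-0.055,"dz":0},{"fingers":1,"dx":0.04,"dy":-0.11,"dz":0},{"fingers":1,"dx":0.06,"dy":-0.165,"dz":0},{"fingers":1,"dx":0.08,"dy":-0.22,"dz":0},{"fingers":1,"dx":0.097,"dy":-0.271,"dz":0},{"fingers":1,"dx":0.097,"dy":-0.271,"dz":0.05},{"fingers":1,"dx":0.097,"dy":-0.271,"dz":0.1},{"fingers":1,"dx":0.097,"dy":-0.271,"dz":0.11}]}}

```text
invalid input
```

```bash
python3 go.py .463 .041 .104;python3 - <<'E'
from h import *
p,d=read_camera("top");q,d2=read_camera("side")
a=cv2.resize(p[190:260,180:320],(800,300),interpolation=cv2.INTER_CUBIC)[:, :]
b=cv2.resize(q[150:250,220:420],(800,300),interpolation=cv2.INTER_CUBIC)
cv2.imwrite("pics/e.png",np.vstack([a,b]))
E
```

```text
t 1.1 pos [ 0.3546 -0.2261  0.231 ] x axis yaw -2.42 shift [ 0.097  -0.2714  0.1271] F [ 1.64 -0.71 -0.21] w -0.004
```

View pics/e.png

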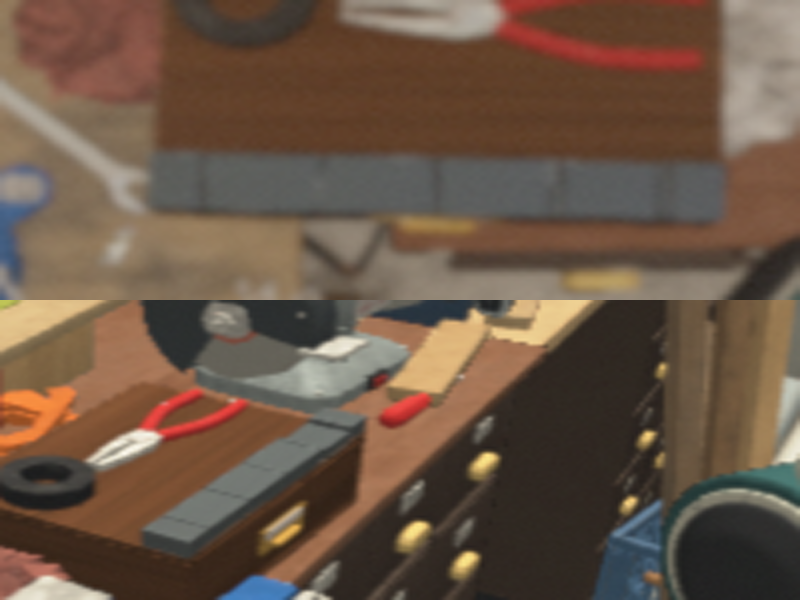

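The call was refused, so the arm hasn't moved. The crops show only the unchanged case: rail at (150–722, 150–220) in the top half, and the arm not over it. I'll resend the move with all fields filled in.

Call:
{"op": "step_arm", "data": {"commands": [{"fingers":1,"dx":0.02,"dy":-0.055,"dz":0,"roll":0},{"fingers":1,"dx":0.04,"dy":-0.11,"dz":0,"roll":0},{"fingers":1,"dx":0.06,"dy":-0.165,"dz":0,"roll":0},{"fingers":1,"dx":0.08,"dy":-0.22,"dz":0,"roll":0},{"fingers":1,"dx":0.097,"dy":-0.271,"dz":0,"roll":0},{"fingers":1,"dx":0.097,"dy":-0.271,"dz":0.05,"roll":0},{"fingers":1,"dx":0.097,"dy":-0.271,"dz":0.1,"roll":0},{"fingers":1,"dx":0.097,"dy":-0.271,"dz":0.11,"roll":0}], "squeeze": 20}}

```text
time: 2.2
tool_pos: [0.4591, 0.0384, 0.1174]
tcp_rot: [3.14, -0.065, -0.013]
wrist_force: [0.4, 0.0, -1.0]
width: -0.002
grip_force: 0.0
```

```bash
python3 go.py .463 .041 .104;python3 - <<'E'
from h import *
p,d=read_camera("top");q,d2=read_camera("side")
a=cv2.resize(p[190:260,180:320],(800,300),interpolation=cv2.INTER_CUBIC)[:, :]
b=cv2.resize(q[150:250,220:420],(800,300),interpolation=cv2.INTER_CUBIC)
cv2.imwrite("pics/f.png",np.vstack([a,b]))
E
```

```text
t 2.2 pos [0.4591 0.0384 0.1174] x axis yaw -2.36 shift [ 0.0039 -0.0028  0.0133] F [ 0.36  0.02 -1.04] w -0.002
```

View pics/f.png

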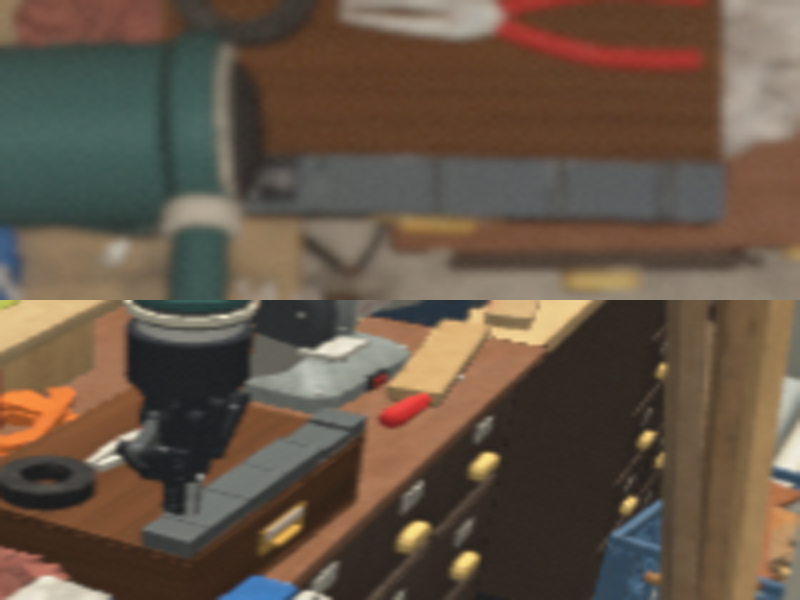

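The closed fingertip is over the left end of the rail, at about (185, 510) in the side half of the picture. Now I'll lower it gently.

Call:
{"op": "step_arm", "data": {"commands": [{"fingers":1,"dx":0.003,"dy":-0.003,"dz":0.004,"roll":0},{"fingers":1,"dx":0.003,"dy":-0.003,"dz":0.008,"roll":0},{"fingers":1,"dx":0.003,"dy":-0.003,"dz":0.01,"roll":0},{"fingers":1,"dx":0.003,"dy":-0.003,"dz":0.011,"roll":0},{"fingers":1,"dx":0.003,"dy":-0.003,"dz":0.012,"roll":0},{"fingers":1,"dx":0.003,"dy":-0.003,"dz":0.012,"roll":0}], "squeeze": 20}}

```text
time: 3.05
tool_pos: [0.4657, 0.0417, 0.1092]
tcp_rot: [-3.141, 0.065, 0.0]
wrist_force: [0.6, 0.3, -0.7]
width: 0.0
grip_force: 0.0
```

Call:
{"op": "step_arm", "data": {"commands": [{"fingers":1,"dx":-0.003,"dy":0,"dz":0.003,"roll":0},{"fingers":1,"dx":-0.003,"dy":0,"dz":0.004,"roll":0},{"fingers":1,"dx":-0.003,"dy":0,"dz":0.005,"roll":0},{"fingers":1,"dx":-0.003,"dy":0,"dz":0.006,"roll":0},{"fingers":1,"dx":-0.003,"dy":0,"dz":0.006,"roll":0}], "squeeze": 20}}

```text
time: 3.68
tool_pos: [0.4627, 0.0419, 0.104]
tcp_rot: [3.141, -0.065, -0.001]
wrist_force: [-2.6, -0.2, 5.8]
width: -0.005
grip_force: 3.1
```

Contact with the end block at z = 0.104 with about 6 N. Next I'll slide along the rail.

Call:
{"op": "step_arm", "data": {"commands": [{"fingers":1,"dx":0,"dy":0,"dz":0,"roll":0},{"fingers":1,"dx":0,"dy":0.02,"dz":0,"roll":0},{"fingers":1,"dx":0,"dy":0.04,"dz":0,"roll":0},{"fingers":1,"dx":0,"dy":0.06,"dz":0,"roll":0},{"fingers":1,"dx":0,"dy":0.08,"dz":0,"roll":0},{"fingers":1,"dx":0,"dy":0.1,"dz":0,"roll":0},{"fingers":1,"dx":0,"dy":0.12,"dz":0,"roll":0},{"fingers":1,"dx":0,"dy":0.14,"dz":0,"roll":0}], "squeeze": 20}}

```text
time: 4.68
tool_pos: [0.4578, -0.0984, 0.104]
tcp_rot: [-3.14, 0.065, -0.003]
wrist_force: [0.3, 2.0, 3.3]
width: 0.001
grip_force: 1.6
```

Call:
{"op": "step_arm", "data": {"commands": [{"fingers":1,"dx":0,"dy":0.01,"dz":0,"roll":0},{"fingers":1,"dx":0,"dy":0.02,"dz":0,"roll":0},{"fingers":1,"dx":0,"dy":0.03,"dz":0,"roll":0},{"fingers":1,"dx":0,"dy":0.035,"dz":0,"roll":0},{"fingers":1,"dx":0,"dy":0.035,"dz":0,"roll":0}], "squeeze": 20}}

```text
time: 5.3
tool_pos: [0.4563, -0.1331, 0.104]
tcp_rot: [3.141, -0.065, 0.002]
wrist_force: [0.2, 1.3, 5.3]
width: 0.001
grip_force: 2.6
```

Call:
{"op": "step_arm", "data": {"commands": [{"fingers":1,"dx":0,"dy":0.006,"dz":0,"roll":0},{"fingers":1,"dx":0,"dy":0.012,"dz":0,"roll":0},{"fingers":1,"dx":0,"dy":0.016,"dz":0,"roll":0},{"fingers":1,"dx":0,"dy":0.016,"dz":0,"roll":0}], "squeeze": 20}}

```text
time: 5.8
tool_pos: [0.4544, -0.1492, 0.1028]
tcp_rot: [3.141, -0.065, -0.002]
wrist_force: [-1.3, -0.8, -0.3]
width: 0.001
grip_force: 0.0
```

Call:
{"op": "step_arm", "data": {"commands": [{"fingers":1,"dx":0,"dy":0.004,"dz":0,"roll":0},{"fingers":1,"dx":0,"dy":0.008,"dz":0,"roll":0},{"fingers":1,"dx":0,"dy":0.012,"dz":0,"roll":0},{"fingers":1,"dx":0,"dy":0.012,"dz":0,"roll":0}], "squeeze": 20}}

```text
time: 6.3
tool_pos: [0.4544, -0.1613, 0.1033]
tcp_rot: [3.141, -0.066, -0.0]
wrist_force: [0.2, -0.2, 0.0]
width: -0.001
grip_force: 0.0
```

The force dropped to zero, so the tip is over the notch at about its centre. I'll press slowly.

Call:
{"op": "step_arm", "data": {"commands": [{"fingers":1,"dx":0,"dy":0,"dz":0.002,"roll":0},{"fingers":1,"dx":0,"dy":0,"dz":0.004,"roll":0},{"fingers":1,"dx":0,"dy":0,"dz":0.006,"roll":0},{"fingers":1,"dx":0,"dy":0,"dz":0.008,"roll":0},{"fingers":1,"dx":0,"dy":0,"dz":0.01,"roll":0},{"fingers":1,"dx":0,"dy":0,"dz":0.0115,"roll":0},{"fingers":1,"dx":0,"dy":0,"dz":0.0125,"roll":0},{"fingers":1,"dx":0,"dy":0,"dz":0.013,"roll":0}], "squeeze": 20}}

```text
time: 7.3
tool_pos: [0.4544, -0.1609, 0.091]
tcp_rot: [-3.141, 0.065, 0.0]
wrist_force: [-3.0, 2.0, 11.1]
width: 0.0
grip_force: 5.5
```

Call:
{"op": "step_arm", "data": {"commands": [{"fingers":1,"dx":0,"dy":0,"dz":0,"roll":0},{"fingers":1,"dx":0,"dy":0,"dz":0,"roll":0},{"fingers":1,"dx":0,"dy":0,"dz":0,"roll":0}], "squeeze": 20}}

```text
time: 7.68
tool_pos: [0.4545, -0.161, 0.091]
tcp_rot: [-3.141, 0.065, -0.0]
wrist_force: [-3.0, 0.2, 8.5]
width: 0.001
grip_force: 4.2
```

The key is at its stop: z = 0.091, 13 mm below the rail's top. I'll retract straight up.

Call:
{"op": "step_arm", "data": {"commands": [{"fingers":1,"dx":0,"dy":0,"dz":-0.01,"roll":0},{"fingers":1,"dx":0,"dy":0,"dz":-0.03,"roll":0},{"fingers":1,"dx":0,"dy":0,"dz":-0.06,"roll":0},{"fingers":1,"dx":0,"dy":0,"dz":-0.1,"roll":0},{"fingers":1,"dx":0,"dy":0,"dz":-0.14,"roll":0},{"fingers":1,"dx":0,"dy":0,"dz":-0.14,"roll":0},{"fingers":1,"dx":0,"dy":0,"dz":-0.14,"roll":0}], "squeeze": 20}}

```text
time: 8.55
tool_pos: [0.454, -0.1609, 0.2297]
tcp_rot: [-3.141, 0.065, 0.001]
wrist_force: [-0.5, 0.6, 0.1]
width: 0.001
grip_force: 0.0
```

```bash
python3 - <<'E'
from h import *
q,d2=read_camera("side");print(read_state()['tool_pos'])
cv2.imwrite("pics/g.png",cv2.resize(q[150:270,220:380],(800,600),interpolation=cv2.INTER_CUBIC))
E
```

```text
[ 0.45348798 -0.16061727  0.22889831]
```

View pics/g.png

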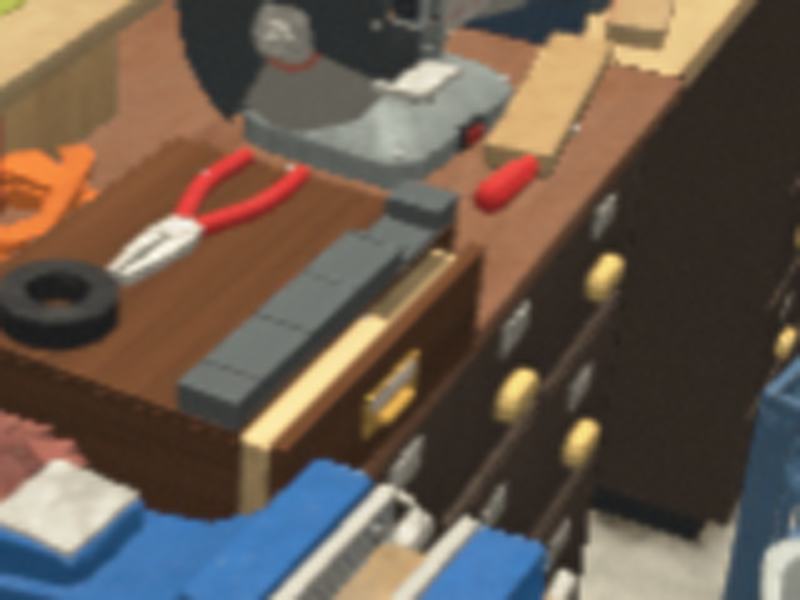

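The drawer is out (front edge from about (260, 470) to (480, 260)), the key is down near (410, 235), and the pliers and tape lie where they were. The arm is clear.

```bash
python3 -c "
from workcell import finish_job
print(finish_job())"
```

```text
the job is handed in; nothing more can be done
None
```

The closed fingertip touched the left end block, slid along the rail to the notch (right-hand 54 mm block), and pressed the key to its stop; the drawer came out, the visible tools and tape looked unmoved, the arm ended clear, and the job was handed in at about 9 s (no verdict returned).

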